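Tighten the spice-shelf bracket

TASK

The clamp-on aluminium shelf bracket on the prep counter is loose on its rail. Turn its red bar knob clockwise fully to its end stop first, then its black bar knob in the same way, and let go. Leave the setting of the white kitchen timer, which has a small red knob too, as it is, and do not shift or tip the stand of glass spice vials.

Things in the scene. Friction and masses are not known exactly. Their poses are not given: they have to be found in the camera images.
- red_knob (a joint): The red bar knob on top of the bracket, a captive bolt. Joint value in rad: 0 = slack, 1.3 = tight at its end stop, where the bar lies along the line through both knobs. Grows clockwise seen from above; starts between 0 and 0.4. 0.06 N m of friction: it stays where left and does not rise or sink. The black knob is 160 mm away; which of the two is on the left varies.
- red_knob_grip (a point): Centre of the red bar knob, 92 mm above the counter: an upright bar 56 mm long, 14 mm thick, 30 mm tall (15 mm above and below this point). x along the bar, towards its end with a white dot; y across it; z up, on the turning axis. The bracket's flat top is 40 mm below this point; beside the bar nothing rises above 26 mm below this point (a flange and stop post).
- black_knob (a joint): The black bar knob on top of the bracket, a captive bolt. Joint value in rad: 0 = slack, 1.3 = tight at its end stop, where the bar lies along the line through both knobs. Grows clockwise seen from above; starts between 0 and 0.4. 0.06 N m of friction: it stays where left and does not rise or sink. The red knob is 160 mm away; which of the two is on the left varies.
- black_knob_grip (a point): Centre of the black bar knob, 92 mm above the counter: an upright bar 56 mm long, 14 mm thick, 30 mm tall (15 mm above and below this point). x along the bar, towards its end with a white dot; y across it; z up, on the turning axis. The bracket's flat top is 40 mm below this point; beside the bar nothing rises above 26 mm below this point (a flange and stop post).
- timer_pointer (a point): Bystander: end of the small red bar knob (40 by 10 by 20 mm) of a round white kitchen timer, 84 mm across and 55 mm high in all, fixed on the counter beside the bracket. This point lies 20 mm from the timer's axis and 45 mm above the counter. It turns easily; leave it.
- vial_stand: Bystander: loose wooden stand with five corked glass spice vials that are fixed in it, 60 by 190 mm and 122 mm high, 0.5 kg, on the other side of the bracket from the timer. Origin at the centre of its underside, z up, y along the row of vials.

How it is judged:
By the outcome, as a careful person would: the job done as asked, in the order asked, and still so for the second after the job is handed in, with the robot touching nothing.
It also fails if it takes over 45 s, if anything falls off the work surface, if the arm or the gripper's body presses on something with over 40 N, if the wrist force passes 120 N, or if a joint passes its speed limit or range.

ROBOT

A 7-joint arm with a two-finger parallel gripper is mounted at the origin on the work surface. World frame = base frame: x ahead of the robot, y to its left, z up, the work surface at z = 0. Lengths are in m, angles in rad, forces in N, time in s.
With the tool pointing down it reaches from about 0.425 to 0.875 m from the base axis. Payload 9.9 kg.
Tool frame: the origin (TCP) lies midway between the tips of the shut fingers; the grasp point (between the pads) lies 19 mm behind it (arm.hold_point_z is the distance from the TCP to the grasp point, in m); x points along the fingers, z is the direction in which the jaws open and shut, and the axes are right-handed (so a half turn about x gives the same grasp; the last joint's range is limited). The gripper opens to 85 mm and grips with 20 to 120 N. Pads are 22 mm wide; open, the fingers measure 114 mm over their backs; the gripper's body (76 mm by 85 mm) begins 54 mm behind the grasp point. The pads swing forward as they close: fully open they stand 13 mm farther back than shut.
Start: joints at [1.079, 0.576, 0.025, 1.437, -0.015, 1.129, -0.057], TCP at [0.268, -0.62, 0.204] pointing down, gripper open.
Joint ranges: [-2.76, 2.76], [-0.34, 2.15], [-1.52, 1.57], [0.19, 2.46], [-1.09, 4.23], [0.17, 1.99], [-2.82, 2.82]. Speed limits (rad/s): [2.22, 2.22, 3.01, 3.01, 3.14, 3.14, 3.14].

INTERFACE

Orientations are given as a unit quaternion [x, y, z, w].
In Python, from workcell import arm gives the robot as it stands.
- The arm moves only by the tool carry_out, never from a script. Its argument "series" is a list that holds one entry, the list of rows, each a list of 7 numbers: the shift along the tool's x, y, z in units of 0.15 m (1.0 is 0.15 m), then the turn, a rotation vector about the tool's x, y, z in units of 90 degrees (1.0 is 90 degrees), then the finger opening in mm, from 0 to 85.4. In form: [[[tx, ty, tz, ax, ay, az, gripper], ...]]. A call has 1 to 12 rows; each row is the pose to reach, as a shift and turn from the pose commanded when the call began, along the tool's axes at that moment; what a row does not reach only later rows make up. A row lasts 1/8 s, in which the tool goes at most 62.5 mm and 10.7 degrees, less where a joint would pass 70% of its speed; a pose out of reach is approached as far as the arm can. A call with a number of a shift or a turn outside -1 to 1 is refused whole. A call with a gripper value outside its range is refused whole. The fingers move at their own pace and stop on an object; "grip_force" is the grip in N (left out, the last holds). Time passes only in rows, so rows that repeat a pose let the fingers close. It gives the time, the measured TCP pose, the force and the opening at its end, in the units of the state.
- arm.state(): the state, without advancing time (a new reading comes with each control period).
- arm.read_camera(name): name is "side" or "top" or "wrist"; returns the picture (384x512x3 uint8, blue, green, red); there is no depth.
- arm.calibration(name): a dict with "fovy" (degrees; the focal length in pixels is half the picture's height over the tangent of half this angle, whatever the lens; pixels are square), "cx", "cy" (the principal point, pixels), "eye" and "rotation" of the camera in the world. Camera axes: x right, y up, looking along -z (the intrinsics and any distortion apply to the point x, -y, -z); pixel columns grow to the right and rows downward; lengths in m; the calibration is good to about 2 mm. A picture is of the moment at which its call begins: read the wrist's pose just before it. calibration takes no time and is no camera call; for the wrist camera it gives the pose at the moment of the call.
- arm.finish_job(): hands the job in, once; it reports no verdict.
Trained networks look in the newest picture that a camera, given by its name, has taken for a name from the list of things; names that differ only in an ending like _2 or _b are one class to them, and where a whole thing is asked for, a point or a joint stands for the part that bears it (a point fixed in the world has none). Each returns a list of dicts, best first, with "confidence" (0 to 1); they miss things now and then, are a little off and sometimes report something else, mostly with a low value. They report only what shows in the picture. A call takes as long as a camera call.
- arm.trace(camera, target): "pixels" (384x512 bool, what is visible of it) and "rect" ([left, top, right, bottom] in pixels, round what is visible of it).
- arm.tip_of(camera, target): "position" ([column, row] in pixels: a listed point, or the origin of a listed thing).
The state is a dict: "t": time; "q": joint angles; "qd": joint speeds; "effort": joint torques, N m; "tcp_pos": TCP position; "tool_rot": TCP orientation; "wrist_force": force on the tool from outside, world axes, zero at the start; "wrist_torque": the same for the moment, N m; "grip_width": finger opening in m.
Only numpy, scipy, OpenCV 4.12 (cv2) and the standard library are available. Lean on these libraries where they do the work, as an engineer would, in place of code of your own. Each camera call takes 0.05 s, during which the arm holds its last target. There are 200 camera calls.

## Working session

There is one attempt and no reset: what is moved stays moved. The work goes in short steps, Python scripts to look and compute and a tool call to move; the robot and the scene stay as the last step left them, time stands still between calls to the robot, and variables do not carry over. Pictures are saved under pics/ and viewed, about 8 in all and at most 12, crops included, and the job is handed in when it is done.

Besides the shell and the picture viewer there is one more tool, called after "Emit:" by a JSON object that holds its "op" and its "data", one argument or row to a line. carry_out: Moves the arm, as the interface text tells. Its arguments: {"type":"object","properties":{"series":{"type":"array","items":{"type":"array","items":{"type":"array","items":{"type":"number"}}}},"grip_force":{"type":"number"}},"required":["series"]}

```bash
mkdir -p pics; cat > h.py <<'E'
import numpy as np,cv2
from workcell import arm
def ray(cam,px,c=None):
    c=c or arm.calibration(cam); f=192/np.tan(np.radians(c["fovy"])/2)
    p=np.array([[px]],float)
    D=c.get("distortion",c.get("dist"))
    if D is not None:
        K=np.array([[f,0,c["cx"]],[0,f,c["cy"]],[0,0,1]]); q=cv2.undistortPoints(p,K,np.array(D,float))[0,0]
    else: q=[(px[0]-c["cx"])/f,(px[1]-c["cy"])/f]
    d=np.array(c["rotation"]).reshape(3,3)@np.array([q[0],-q[1],-1]); return np.array(c["eye"]),d
def atz(cam,px,z,c=None):
    e,d=ray(cam,px,c); return e+d*(z-e[2])/d[2]
E
python3 - <<'E'
from h import *
for c in("top","side","wrist"):
    print(c,arm.calibration(c))
ims=[arm.read_camera(c) for c in("top","side")]
cv2.imwrite("pics/a.png",cv2.resize(ims[0],(800,600),interpolation=cv2.INTER_CUBIC));cv2.imwrite("pics/b.png",ims[1])
for t,z in(("red_knob_grip",.092),("black_knob_grip",.092),("timer_pointer",.045),("vial_stand",0)):
    for c in("top","side"):
        for r in arm.tip_of(c,t)[:2]: print(t,c,r,atz(c,r["position"],z).round(4))
print(arm.state())
E
```

```text
top {'fovy': 42.103334345749325, 'cx': 246.85752533891795, 'cy': 195.10943142194233, 'eye': array([0.39334785, 0.01693018, 1.22413828]), 'rotation': array([ 0.05180159, -0.06371927, -0.70028985,  0.70911957])}
side {'fovy': 42.04954614741799, 'cx': 263.99985721761925, 'cy': 186.6358460338885, 'eye': array([-0.01586948,  0.83052613,  0.67179778]), 'rotation': array([-0.15547616,  0.47976003,  0.82108511, -0.2673513 ])}
wrist {'fovy': 71.81747834653719, 'cx': 252.3889767080859, 'cy': 193.98036032376058, 'eye': array([ 0.3337688 , -0.5905086 ,  0.37280216]), 'rotation': array([-0.11947142,  0.07933817, -0.54389391,  0.82680799])}Traceback (most recent call last):
  File "<stdin>", line 8, in <module>
  File "h.py", line 12, in atz
    e,d=ray(cam,px,c); return e+d*(z-e[2])/d[2]
        ~~~^^^^^^^^^^
  File "h.py", line 10, in ray
    d=np.array(c["rotation"]).reshape(3,3)@np.array([q[0],-q[1],-1]); return np.array(c["eye"]),d
      ~~~~~~~~~~~~~~~~~~~~~~~~~~~~~~~^^^^^
ValueError: cannot reshape array of size 4 into shape (3,3)
```

```bash
sed -i 's/np.array(c\["rotation"\]).reshape(3,3)@/R.from_quat(c["rotation"]).as_matrix()@/; 1a from scipy.spatial.transform import Rotation as R' h.py
python3 - <<'E'
from h import *
for t,z in(("red_knob_grip",.092),("black_knob_grip",.092),("timer_pointer",.045),("vial_stand",0)):
    for c in("top","side"):
        for r in arm.tip_of(c,t)[:2]: print(t,c,r,atz(c,r["position"],z).round(4))
s=arm.state();print(s["tcp_pos"],s["tool_rot"],R.from_quat(s["tool_rot"]).as_matrix().round(3),s["t"])
E
```

```text
red_knob_grip top {'position': [205.6, 203.0], 'confidence': 0.56} [0.5607 0.0932 0.092 ]
red_knob_grip side {'position': [247.1, 209.3], 'confidence': 0.85} [0.5587 0.1023 0.092 ]
black_knob_grip top {'position': [272.5, 191.7], 'confidence': 0.5} [ 0.5891 -0.0602  0.092 ]
black_knob_grip top {'position': [366.6, 189.7], 'confidence': 0.46} [ 0.5969 -0.2782  0.092 ]
black_knob_grip side {'position': [277.3, 178.0], 'confidence': 0.76} [ 0.5872 -0.0549  0.092 ]
black_knob_grip side {'position': [318.9, 169.3], 'confidence': 0.22} [ 0.5288 -0.1545  0.092 ]
timer_pointer top {'position': [114.6, 194.1], 'confidence': 0.73} [0.5861 0.3136 0.045 ]
timer_pointer top {'position': [272.7, 193.1], 'confidence': 0.19} [ 0.5938 -0.0639  0.045 ]
timer_pointer side {'position': [166.4, 271.3], 'confidence': 0.73} [0.5928 0.3181 0.045 ]
vial_stand top {'position': [367.2, 189.6], 'confidence': 0.6} [ 0.6137 -0.3037  0.    ]
vial_stand side {'position': [317.6, 171.2], 'confidence': 0.87} [ 0.6122 -0.2983  0.    ]
[ 0.26771964 -0.61963952  0.20388221] [ 0.38838986  0.59089862 -0.38837753  0.59089341] [[ 0.     0.918  0.397]
 [ 0.     0.397 -0.918]
 [-1.     0.    -0.   ]] 0.55
```

View pics/a.png

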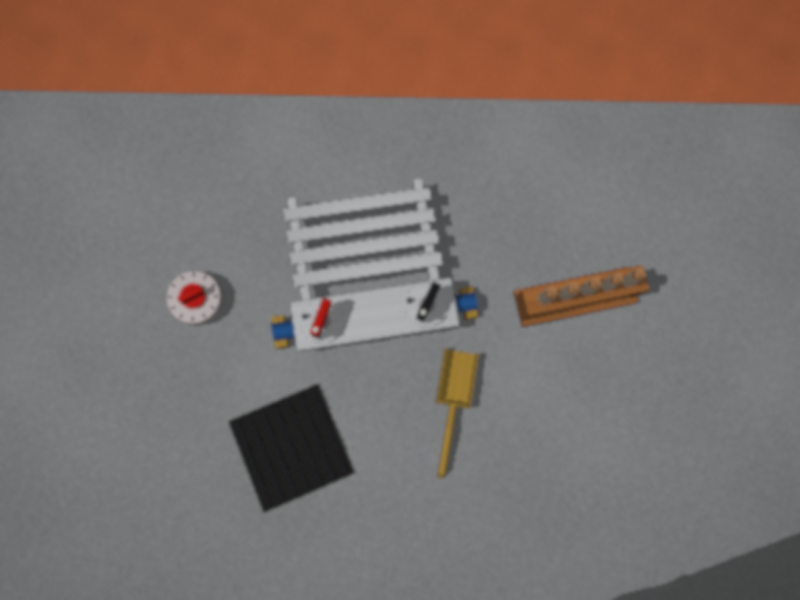

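View pics/b.png

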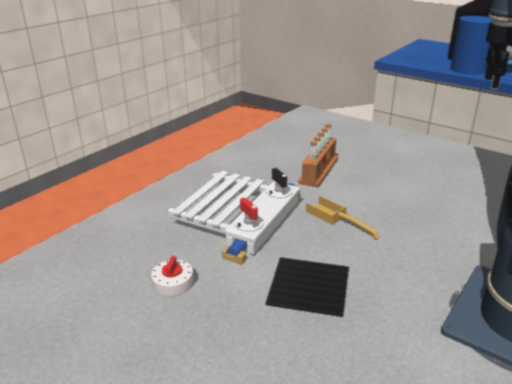

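The top view shows red at about (320,318) and black at about (428,302) in the scaled picture. The networks agree with both. The timer is at (193,297) and the vial stand at (585,290). Both knobs have their white dot at the near end and need about 60° clockwise. I'll move above the red knob now.

Emit:
{"op": "carry_out", "data": {
  "series": [
    [[-0.3,0.92,-0.9,0,0,0,85],[-0.3,0.92,-0.9,0,0,0,85],[-0.3,0.92,-0.9,0,0,0,85],[-0.3,0.92,-0.9,0,0,0,85],[-0.3,0.92,-0.9,0,0,0,85]]
  ]
}}

```text
t: 1.18
tcp_pos: [0.3411, -0.4411, 0.2494]
tool_rot: [0.388, 0.591, -0.388, 0.591]
wrist_force: [0.4, -0.2, 0.5]
grip_width: 0.085
```

Emit:
{"op": "carry_out", "data": {
  "series": [
    [[0,0.92,-0.9,0,0,0,85],[0,0.92,-0.9,0,0,0,85],[0,0.92,-0.9,0,0,0,85],[0,0.92,-0.9,0,0,0,85],[0,0.92,-0.9,0,0,0,85]]
  ]
}}

```text
t: 1.8
tcp_pos: [0.4136, -0.264, 0.2486]
tool_rot: [0.388, 0.591, -0.389, 0.591]
wrist_force: [-0.5, -0.3, 0.3]
grip_width: 0.0852
```

Emit:
{"op": "carry_out", "data": {
  "series": [
    [[0,0.92,-0.9,-0.76,0,0,85],[0,0.92,-0.9,-0.76,0,0,85],[0,0.92,-0.9,-0.76,0,0,85],[0,0.92,-0.9,-0.76,0,0,85],[0,0.92,-0.9,-0.76,0,0,85],[0,0.92,-0.9,-0.76,0,0,85],[0,0.92,-0.9,-0.76,0,0,85],[0,0.92,-0.9,-0.76,0,0,85]]
  ]
}}

```text
t: 2.8
tcp_pos: [0.4871, -0.0865, 0.2485]
tool_rot: [-0.009, 0.707, 0.009, 0.707]
wrist_force: [0.2, -0.2, 0.8]
grip_width: 0.0854
```

```bash
cat >> h.py <<'E'
def go(target,yaw,s=None):
    s=s or arm.state(); M=R.from_quat(s["tool_rot"]).as_matrix()
    z=M[:,2]; y0=np.arctan2(z[1],z[0]); d=(yaw-y0+np.pi)%(2*np.pi)-np.pi
    print("tcp",np.round(s["tcp_pos"],4),"yaw",y0.round(3),"q",np.round(s["q"],2),"t",s["t"],"F",np.round(s["wrist_force"],1),"tilt",M[:,0].round(3))
    print("shift",(M.T@(np.array(target)-s["tcp_pos"])/.15).round(3),"ax",round(-d/(np.pi/2),3))
E
python3 - <<'E'
from h import *
go([.56,.097,.24],1.22)
c=arm.calibration("wrist");im=arm.read_camera("wrist");cv2.imwrite("pics/c.png",im)
for t,z in(("red_knob_grip",.092),("black_knob_grip",.092)):
    for r in arm.tip_of("wrist",t)[:2]: print(t,r,atz("wrist",r["position"],z,c).round(4))
E
```

```text
tcp [ 0.4871 -0.0865  0.2485] yaw 0.026 q [ 0.38  0.28 -0.39  1.82  0.12  1.06 -0.03] t 2.8 F [ 0.2 -0.2  0.8] tilt [-0.001 -0.    -1.   ]
shift [0.056 1.21  0.517] ax -0.76
red_knob_grip {'position': [328.0, 13.8], 'confidence': 0.56} [0.5633 0.0919 0.092 ]
black_knob_grip {'position': [333.5, 158.0], 'confidence': 0.64} [ 0.5865 -0.062   0.092 ]
```

Emit:
{"op": "carry_out", "data": {
  "series": [
    [[0.05,0.9,0.5,-0.76,0,0,85],[0.05,0.9,0.5,-0.76,0,0,85],[0.05,0.9,0.5,-0.76,0,0,85],[0.05,0.9,0.5,-0.76,0,0,85],[0.05,0.9,0.5,-0.76,0,0,85],[0.05,0.9,0.5,-0.76,0,0,85],[0.05,0.9,0.5,-0.76,0,0,85],[0.05,0.9,0.5,-0.76,0,0,85]]
  ]
}}

```text
t: 3.95
tcp_pos: [0.5581, 0.053, 0.2412]
tool_rot: [-0.406, 0.579, 0.406, 0.579]
wrist_force: [-0.2, 0.3, -0.8]
grip_width: 0.0852
```

```bash
python3 - <<'E'
from h import *
c=arm.calibration("wrist");im=arm.read_camera("wrist");cv2.imwrite("pics/d.png",im)
P={}
for t,z in(("red_knob_grip",.092),("black_knob_grip",.092)):
    for r in arm.tip_of("wrist",t)[:2]: print(t,r,atz("wrist",r["position"],z,c).round(4))
    for r in arm.trace("wrist",t)[:1]:
        print(r["rect"],r["confidence"])
        hsv=cv2.cvtColor(im,cv2.COLOR_BGR2HSV)
        v,u=np.nonzero(r["pixels"]); g=np.array([atz("wrist",(a,b),.107,c)[:2] for a,b in zip(u,v)])
        (ce,sz,an)=cv2.minAreaRect((g*1000).astype(np.float32)); print("rect mm",np.round(ce,1),np.round(sz,1),an)
go([.56,.095,.12],1.22)
E
```

```text
red_knob_grip {'position': [287.9, 169.0], 'confidence': 0.67} [0.5639 0.0972 0.092 ]
black_knob_grip {'position': [175.1, 227.9], 'confidence': 0.58} [ 0.5879 -0.065   0.092 ]
[170.4, 200.3, 188.3, 251.3] 0.86
rect mm [581.7 -53.1] [23.4 70.8] 64.85562896728516
tcp [0.558  0.0535 0.2414] yaw 1.223 q [ 0.29  0.43 -0.7   1.67  0.3   1.15  0.73] t 4.2 F [0.3 0.6 0.2] tilt [ 0. -0. -1.]
shift [0.809 0.081 0.265] ax 0.002
```

View pics/d.png

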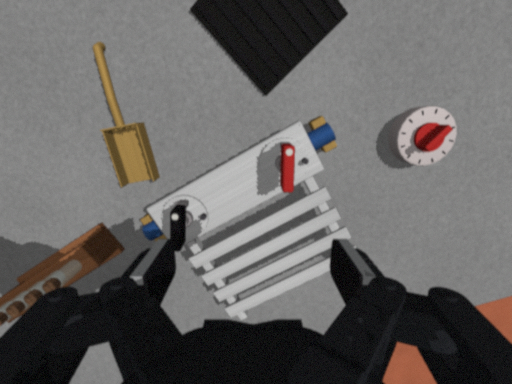

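The wrist view shows the red bar at (288,168), its dot at the upper end, and the black bar at (178,228). The timer and stand are clear of both. I'll zoom in on the bars to get their angles.

```bash
python3 - <<'E'
import cv2
im=cv2.imread("pics/d.png")
a=cv2.resize(im[135:205,255:325],(560,560),interpolation=cv2.INTER_CUBIC)
cv2.imwrite("pics/e.png",a)
E
```

```text
(no output)
```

View pics/e.png

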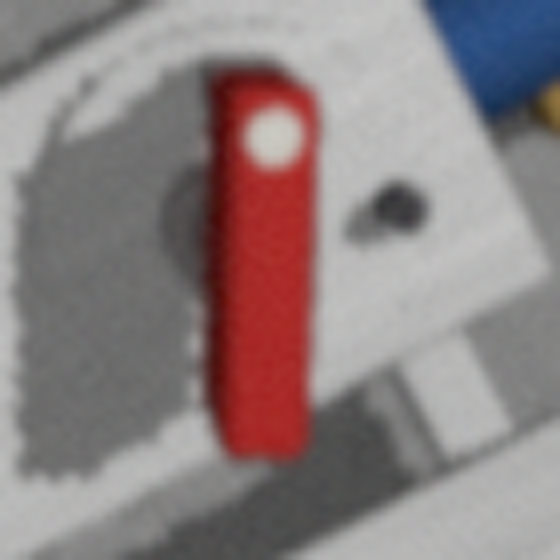

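The top face runs from (277,78) to (266,455) in the crop.

```bash
python3 - <<'E'
from h import *
a=atz("wrist",(255+277/8,135+78/8),.107)[:2];b=atz("wrist",(255+266/8,135+455/8),.107)[:2]
d=b-a; print(a,b,(a+b)/2,np.hypot(*d),"bar yaw",np.arctan2(d[1],d[0]))
c=np.array([.5876,-.061]);m=(a+b)/2; l=c-m; print("line yaw",np.arctan2(l[1],l[0]),np.hypot(*l))
y=np.arctan2(d[1],d[0])+np.pi/2; go([*m,.14],y); go([*m,.073],y)
E
```

```text
[0.53443545 0.10711983] [0.5869534  0.08867931] [0.56069442 0.09789957] 0.05566136514508448 bar yaw -0.3376793848210094
line yaw -1.4030628479583906 0.1611613566728488
tcp [0.558  0.0535 0.2414] yaw 1.223 q [ 0.29  0.43 -0.7   1.67  0.3   1.15  0.73] t 4.2 F [0.3 0.6 0.2] tilt [ 0. -0. -1.]
shift [0.676 0.084 0.284] ax -0.006
tcp [0.558  0.0535 0.2414] yaw 1.223 q [ 0.29  0.43 -0.7   1.67  0.3   1.15  0.73] t 4.2 F [0.3 0.6 0.2] tilt [ 0. -0. -1.]
shift [1.123 0.084 0.285] ax -0.006
```

Emit:
{"op": "carry_out", "data": {
  "series": [
    [[0.5,0.085,0.285,0,0,0,60],[0.8,0.085,0.285,0,0,0,60],[1.0,0.085,0.285,0,0,0,60],[1.0,0.085,0.285,0,0,0,60]]
  ]
}}

```text
t: 4.7
tcp_pos: [0.5588, 0.0978, 0.0893]
tool_rot: [-0.406, 0.58, 0.407, 0.577]
wrist_force: [-0.3, -0.0, 0.7]
grip_width: 0.0601
```

Emit:
{"op": "carry_out", "data": {
  "series": [
    [[0.11,0,0,0,0,0,50],[0.11,0,0,0,0,0,0],[0.11,0,0,0,0,0,0],[0.11,0,0,0,0,0,0],[0.11,0,0,0,0,0,0],[0.11,0,0,0,0,0,0],[0.11,0,0,0,0,0,0],[0.11,0,0,0,0,0,0]]
  ],
  "grip_force": 40
}}

```text
t: 5.7
tcp_pos: [0.5606, 0.0968, 0.076]
tool_rot: [-0.407, 0.579, 0.405, 0.579]
wrist_force: [-2.0, -3.9, 5.8]
grip_width: 0.0121
```

```bash
python3 - <<'E'
from h import *
go([.5607,.0979,.073],-1.403+np.pi/2); s=arm.state(); print(s["grip_width"],s["wrist_torque"])
E
```

```text
tcp [0.5606 0.0968 0.076 ] yaw 1.223 q [ 0.14  0.62 -0.61  1.86  0.48  0.81  0.5 ] t 5.7 F [-2.  -3.9  5.8] tilt [ 0.001 -0.002 -1.   ]
shift [0.02  0.002 0.007] ax 0.672
0.012062411075829003 [-0.84009709  0.5131496   0.03011728]
```

Emit:
{"op": "carry_out", "data": {
  "series": [
    [[0,0,0,0.11,0,0,0],[0,0,0,0.22,0,0,0],[0,0,0,0.33,0,0,0],[0,0,0,0.44,0,0,0],[0,0,0,0.54,0,0,0],[0,0,0,0.62,0,0,0],[0,0,0,0.62,0,0,0],[0,0,0,0.62,0,0,0]]
  ]
}}

```text
t: 6.7
tcp_pos: [0.5613, 0.0975, 0.0759]
tool_rot: [-0.09, 0.701, 0.089, 0.702]
wrist_force: [-0.3, -4.3, 8.6]
grip_width: 0.0126
```

```bash
python3 - <<'E'
from h import *
go([.5607,.0979,.073],-1.403+np.pi/2); s=arm.state(); print(s["grip_width"],s["wrist_torque"])
E
```

```text
tcp [0.5613 0.0975 0.0759] yaw 0.253 q [-0.03  0.58 -0.34  1.87  0.27  0.74 -0.27] t 6.7 F [-0.3 -4.3  8.6] tilt [ 0.002 -0.    -1.   ]
shift [ 0.02   0.004 -0.003] ax 0.054
0.012612610714493929 [-0.89136359  0.03621531 -0.08257446]
```

Emit:
{"op": "carry_out", "data": {
  "series": [
    [[0,0,0,0.04,0,0,0],[0,0,0,0.06,0,0,0],[0,0,0,0.08,0,0,0],[0,0,0,0.08,0,0,0]]
  ]
}}

```text
t: 7.2
tcp_pos: [0.5614, 0.0975, 0.076]
tool_rot: [-0.045, 0.705, 0.045, 0.706]
wrist_force: [0.0, -5.1, 7.4]
grip_width: 0.0122
```

```bash
python3 - <<'E'
from h import *
go([.5607,.0979,.073],-1.403+np.pi/2); s=arm.state(); print(s["grip_width"],s["wrist_torque"])
E
```

```text
tcp [0.5614 0.0975 0.076 ] yaw 0.128 q [-0.06  0.57 -0.3   1.87  0.24  0.73 -0.37] t 7.2 F [ 0.  -5.1  7.4] tilt [ 0.002 -0.    -1.   ]
shift [ 0.02   0.003 -0.004] ax -0.025
0.01223689290196104 [-0.97510188 -0.1141883   0.40266273]
```

Emit:
{"op": "carry_out", "data": {
  "series": [
    [[0,0,0,0.03,0,0,0],[0,0,0,0.05,0,0,0],[0,0,0,0.05,0,0,0]]
  ]
}}

```text
t: 7.58
tcp_pos: [0.5614, 0.0975, 0.0759]
tool_rot: [-0.018, 0.706, 0.018, 0.708]
wrist_force: [1.2, -4.5, 7.7]
grip_width: 0.0123
```

```bash
python3 - <<'E'
from h import *
go([.5607,.0979,.073],-1.403+np.pi/2); s=arm.state(); print(s["grip_width"],s["wrist_torque"])
E
```

```text
tcp [0.5614 0.0975 0.0759] yaw 0.051 q [-0.07  0.57 -0.28  1.87  0.23  0.73 -0.43] t 7.575 F [ 1.2 -4.5  7.7] tilt [ 0.002 -0.001 -1.   ]
shift [ 0.02   0.003 -0.004] ax -0.074
0.01227420420968426 [-1.0552272  -0.16522893  0.98085028]
```

Torque climbs to 1 N·m while the angle follows only elastically, so red is at its end stop. I'll open and lift.

Emit:
{"op": "carry_out", "data": {
  "series": [
    [[0,0,0,0,0,0,70],[0,0,0,0,0,0,70],[0,0,0,0,0,0,70],[0,0,0,0,0,0,70],[-0.5,0,0,0,0,0,70],[-1,0,0,0,0,0,70],[-1,-0.9,0,-0.2,0,0,70],[-1,-0.9,0,-0.4,0,0,70],[-1,-0.9,0,-0.6,0,0,70],[-1,-0.9,0,-0.7,0,0,70],[-1,-0.9,0,-0.7,0,0,70],[-1,-0.9,0,-0.7,0,0,70]]
  ]
}}

```text
t: 9.07
tcp_pos: [0.5666, -0.0368, 0.2249]
tool_rot: [-0.385, 0.593, 0.385, 0.593]
wrist_force: [-0.2, -0.4, -0.5]
grip_width: 0.0699
```

```bash
python3 - <<'E'
from h import *
c=arm.calibration("wrist");im=arm.read_camera("wrist");cv2.imwrite("pics/f.png",im)
for t in("red_knob_grip","black_knob_grip"):
    for r in arm.tip_of("wrist",t)[:2]: print(t,r,atz("wrist",r["position"],.092,c).round(4))
go([.5876,-.061,.22],1.22)
E
```

```text
red_knob_grip {'position': [359.9, 129.9], 'confidence': 0.78} [0.5633 0.0955 0.092 ]
black_knob_grip {'position': [239.6, 203.5], 'confidence': 0.85} [ 0.5871 -0.0628  0.092 ]
black_knob_grip {'position': [116.3, 256.3], 'confidence': 0.43} [ 0.5875 -0.2369  0.092 ]
tcp [ 0.5666 -0.0369  0.2247] yaw 1.143 q [ 0.37  0.44 -0.57  1.68  0.26  1.1   0.86] t 9.225 F [ 0.3 -0.5 -0.6] tilt [-0.  0. -1.]
shift [ 0.032 -0.194 -0.088] ax -0.049
```

View pics/f.png

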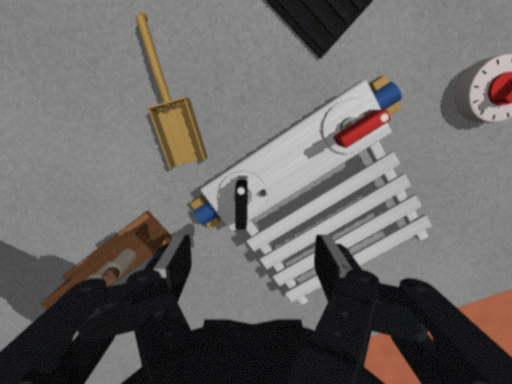

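Red now lies near the line, from (340,140) to (388,118). The black bar is at (241,203). I'll zoom in on both.

```bash
python3 - <<'E'
import cv2,numpy as np
im=cv2.imread("pics/f.png")
k=lambda r,c:cv2.resize(im[r:r+65,c:c+65],(390,390),interpolation=cv2.INTER_CUBIC)
cv2.imwrite("pics/g.png",np.hstack([k(95,330),k(172,208)]))
E
```

```text
(no output)
```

View pics/g.png

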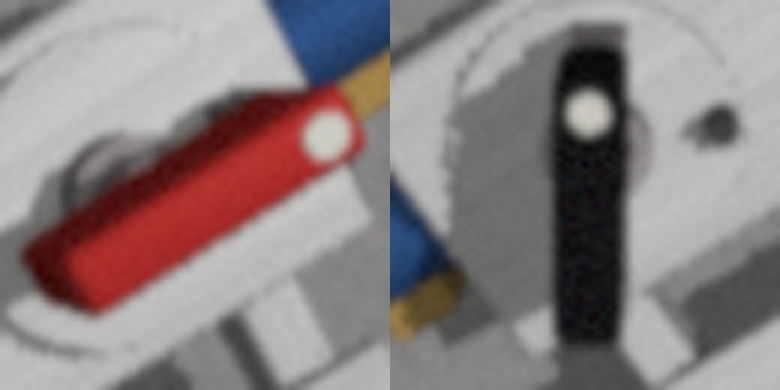

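```bash
python3 - <<'E'
from h import *
def bar(o,p,q):
    a,b=[atz("wrist",(o[0]+x/6,o[1]+y/6),.107)[:2] for x,y in(p,q)]
    d=b-a; m=(a+b)/2; y=np.arctan2(d[1],d[0]); print(m,np.hypot(*d),"yaw",y); return m,y
m,y=bar((330,95),(348,117),(82,284)); n,w=bar((208,172),(201,47),(196,342))
l=n-m; print("line",np.arctan2(l[1],l[0]),np.hypot(*l)); go([*n,.074],w+np.pi/2)
E
```

```text
[0.56250488 0.09626834] 0.051830215420200346 yaw -1.4167268900552499
[ 0.58501575 -0.05942443] 0.05950442292711021 yaw -0.45685350033187055
line -1.4272061890501075 0.15731172204865063
tcp [ 0.5666 -0.0369  0.2247] yaw 1.143 q [ 0.37  0.44 -0.57  1.68  0.26  1.1   0.86] t 9.225 F [ 0.3 -0.5 -0.6] tilt [-0.  0. -1.]
shift [ 1.005 -0.174 -0.086] ax 0.018
```

Red agrees with the line to within 0.6°. Next I'll grip black.

Emit:
{"op": "carry_out", "data": {
  "series": [
    [[0.3,-0.18,-0.085,0.018,0,0,60],[0.6,-0.18,-0.085,0.018,0,0,60],[0.9,-0.18,-0.085,0.018,0,0,60],[0.99,-0.18,-0.085,0.018,0,0,60],[0.99,-0.18,-0.085,0.018,0,0,0],[0.99,-0.18,-0.085,0.018,0,0,0],[0.99,-0.18,-0.085,0.018,0,0,0],[0.99,-0.18,-0.085,0.018,0,0,0],[0.99,-0.18,-0.085,0.018,0,0,0],[0.99,-0.18,-0.085,0.018,0,0,0],[0.99,-0.18,-0.085,0.018,0,0,0]]
  ],
  "grip_force": 40
}}

```text
t: 10.6
tcp_pos: [0.5867, -0.0605, 0.0783]
tool_rot: [-0.375, 0.599, 0.374, 0.6]
wrist_force: [-2.7, -2.6, 6.9]
grip_width: 0.0114
```

```bash
python3 - <<'E'
from h import *
go([.586,-.06,.074],-1.415+np.pi/2); s=arm.state(); print(s["grip_width"],s["wrist_torque"])
E
```

```text
tcp [ 0.5867 -0.0605  0.0783] yaw 1.116 q [ 0.34  0.62 -0.49  1.81  0.39  0.81  0.77] t 10.6 F [-2.7 -2.6  6.9] tilt [ 0.002 -0.002 -1.   ]
shift [0.029 0.006 0.001] ax 0.612
0.011419138143941087 [-0.60233288  0.46621746  0.03032272]
```

Emit:
{"op": "carry_out", "data": {
  "series": [
    [[0,0,0,0.11,0,0,0],[0,0,0,0.22,0,0,0],[0,0,0,0.33,0,0,0],[0,0,0,0.44,0,0,0],[0,0,0,0.54,0,0,0],[0,0,0,0.62,0,0,0],[0,0,0,0.65,0,0,0],[0,0,0,0.65,0,0,0],[0,0,0,0.65,0,0,0]]
  ]
}}

```text
t: 11.72
tcp_pos: [0.588, -0.0595, 0.0783]
tool_rot: [-0.035, 0.705, 0.035, 0.708]
wrist_force: [3.1, -0.1, 8.4]
grip_width: 0.0108
```

```bash
python3 - <<'E'
from h import *
go([.586,-.06,.074],-1.415+np.pi/2); s=arm.state(); print(s["grip_width"],s["wrist_torque"])
E
```

```text
tcp [ 0.588  -0.0595  0.0783] yaw 0.099 q [ 0.15  0.59 -0.2   1.81  0.16  0.75 -0.04] t 11.725 F [ 3.1 -0.1  8.4] tilt [ 0.004 -0.    -1.   ]
shift [ 0.029 -0.002 -0.014] ax -0.036
0.010772317458488613 [-0.25461729 -0.42965436  0.40946358]
```

Emit:
{"op": "carry_out", "data": {
  "series": [
    [[0,0,0,0.03,0,0,0],[0,0,0,0.06,0,0,0],[0,0,0,0.06,0,0,0]]
  ]
}}

```text
t: 12.1
tcp_pos: [0.588, -0.0595, 0.0783]
tool_rot: [-0.002, 0.706, 0.001, 0.709]
wrist_force: [1.6, -1.5, 7.8]
grip_width: 0.0113
```

```bash
python3 - <<'E'
from h import *
go([.586,-.06,.074],-1.415+np.pi/2); s=arm.state(); print(s["grip_width"],s["wrist_torque"])
E
```

```text
tcp [ 0.588  -0.0595  0.0783] yaw 0.005 q [ 0.13  0.59 -0.18  1.81  0.14  0.75 -0.11] t 12.1 F [ 1.6 -1.5  7.8] tilt [ 0.004 -0.    -1.   ]
shift [ 0.028 -0.003 -0.013] ax -0.096
0.011286889361654937 [-0.25262133 -0.45797912  0.77290124]
```

The torque shows black at its stop too. I'll release, lift and look.

Emit:
{"op": "carry_out", "data": {
  "series": [
    [[0,0,0,0,0,0,70],[0,0,0,0,0,0,70],[0,0,0,0,0,0,70],[0,0,0,0,0,0,70],[-0.5,0,0,0,0,0,70],[-1,0,0,0,0,0,70],[-1,0.4,-0.5,0,0,0,70],[-1,0.4,-0.5,0,0,0,70],[-1,0.4,-0.5,0,0,0,70],[-1,0.4,-0.5,0,0,0,70]]
  ]
}}

```text
t: 13.35
tcp_pos: [0.5114, -0.0003, 0.2264]
tool_rot: [-0.001, 0.707, 0.001, 0.707]
wrist_force: [0.4, -0.5, 0.5]
grip_width: 0.07
```

```bash
python3 - <<'E'
from h import *
im=arm.read_camera("wrist");t=arm.read_camera("top")
for n,z in(("timer_pointer",.045),("vial_stand",0)):
    for r in arm.tip_of("top",n)[:1]: print(n,r,atz("top",r["position"],z).round(4))
b=arm.read_camera("side")
for n,z in(("timer_pointer",.045),("vial_stand",0)):
    for r in arm.tip_of("side",n)[:1]: print(n,r,atz("side",r["position"],z).round(4))
cv2.imwrite("pics/w.png",im);cv2.imwrite("pics/h.png",np.hstack([cv2.resize(im,(400,300)),cv2.resize(t,(400,300))]))
s=arm.state();print(s["t"],s["tcp_pos"],s["wrist_force"],s["grip_width"])
E
```

```text
timer_pointer {'position': [112.2, 190.0], 'confidence': 0.79} [0.5959 0.3199 0.045 ]
vial_stand {'position': [367.3, 191.4], 'confidence': 0.63} [ 0.6091 -0.3039  0.    ]
timer_pointer {'position': [165.7, 271.3], 'confidence': 0.86} [0.594  0.3189 0.045 ]
vial_stand {'position': [317.7, 168.5], 'confidence': 0.96} [ 0.6207 -0.3131  0.    ]
13.7 [ 5.11111364e-01 -2.52241859e-05  2.25987042e-01] [-0.26379536  0.37594279 -0.89529884] 0.06983567478020843
```

View pics/w.png

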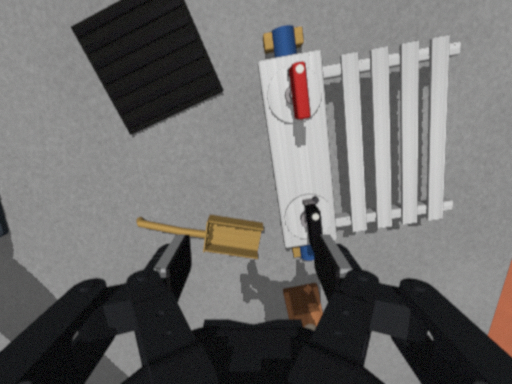

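Red is aligned, but a finger hides black. I'll shift for a clear look and check the bystanders by differencing the pictures.

Emit:
{"op": "carry_out", "data": {
  "series": [
    [[-0.2,-0.5,-0.3,0,0,0,70],[-0.2,-0.5,-0.3,0,0,0,70],[-0.2,-0.5,-0.3,0,0,0,70],[-0.2,-0.5,-0.3,0,0,0,70]]
  ]
}}

```text
t: 14.2
tcp_pos: [0.4665, -0.0742, 0.2562]
tool_rot: [-0.001, 0.707, 0.001, 0.707]
wrist_force: [-0.2, 0.1, 0.4]
grip_width: 0.07
```

```bash
python3 - <<'E'
from h import *
im=arm.read_camera("wrist");b=arm.read_camera("side");cv2.imwrite("pics/w2.png",im)
o=cv2.imread("pics/b.png")
f=cv2.absdiff(o,b).max(2)
for n,(x0,y0,x1,y1) in {"timer":(145,250,200,300),"stand":(298,120,345,190)}.items():
    d=f[y0:y1,x0:x1]; print(n,d.mean(),(d>40).sum())
print([ (r["position"],atz("wrist",r["position"],.092)) for n in("red_knob_grip","black_knob_grip") for r in arm.tip_of("wrist",n)[:1]])
k=np.hstack([o[110:200,295:355],b[110:200,295:355],o[245:335,140:200],b[245:335,140:200]])
k=cv2.resize(k,None,fx=2.2,fy=2.2); w=np.zeros((384+k.shape[0],max(512,k.shape[1]),3),np.uint8); w[:384,:512]=im; w[384:,:k.shape[1]]=k
cv2.imwrite("pics/i.png",w)
E
```

```text
timer 6.508363636363637 0
stand 10.145288753799392 212
[([339.2, 26.1], array([0.5617015 , 0.09371201, 0.092     ])), ([345.8, 165.5], array([ 0.58506721, -0.0621447 ,  0.092     ]))]
```

View pics/i.png

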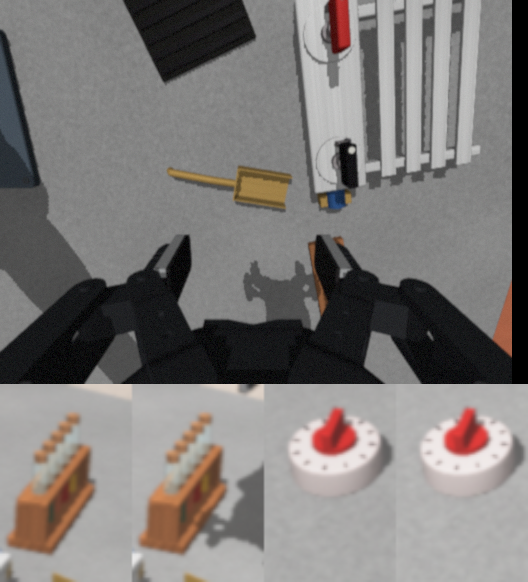

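The stand and timer are unchanged; only the arm's shadow differs. One zoom on black's angle next.

```bash
python3 - <<'E'
import cv2
im=cv2.imread("pics/w2.png")
cv2.imwrite("pics/j.png",cv2.resize(im[135:195,315:375],(600,600),interpolation=cv2.INTER_CUBIC))
E
```

```text
(no output)
```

View pics/j.png

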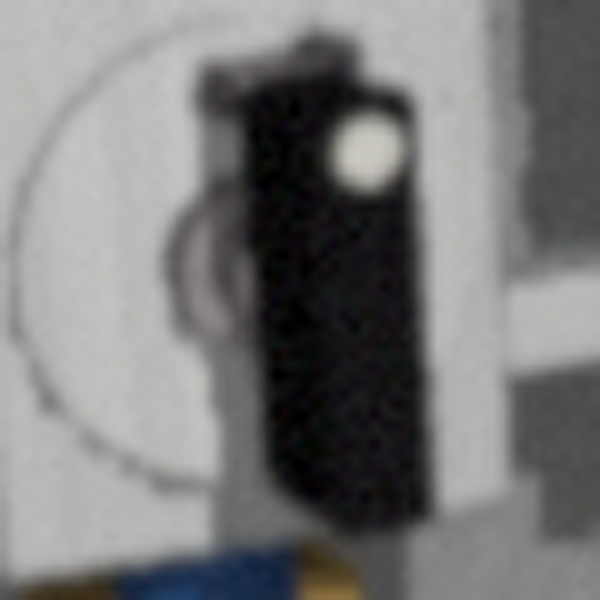

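```bash
python3 - <<'E'
from h import *
a,b=[atz("wrist",(315+x/10,135+y/10),.107)[:2] for x,y in((413,100),(432,515))]
d=b-a;print(np.arctan2(d[1],d[0]),np.hypot(*d))
l=np.array([.5867,-.0605])-[.5612,.0975];print("line",np.arctan2(l[1],l[0]))
E
```

```text
-1.4111086913348136 0.05168189582983898
line -1.4107837110492036
```

Black lies on the line as well, so I'm handing the job in.

```bash
python3 -c "
from h import *
print(arm.finish_job())"
```

```text
the job is handed in; nothing more can be done
None
```

I turned the red knob clockwise to its end stop, then the black one, let go of both, backed the arm clear and handed the job in at about 14.5 s.

- **End stops:** the twisting torque climbed to about 1.0 N·m on red and 0.8 N·m on black, against 0.06 N·m of friction.
- **Alignment:** in the pictures afterwards, red lay within about 0.6° of the line through both knobs and black within about 0.1°. I measured red before turning black. Afterwards I only looked at it by eye, and it still seemed aligned.
- **Bystanders:** the timer and vial stand looked the same in the before and after side pictures. The network's position for the stand differed by about 4 mm in the top view and 17 mm in the side view. The timer pointer's top-view position differed by about 12 mm, but in the side view by only about 1 mm. I took these as network noise and the arm's shadow.

The gripper reported a width of 11–12 mm on the 14 mm bars. I took that as a pad offset, since both knobs turned properly.

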